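# Locate a maple blank in the router fence and turn on the vacuum

## Robot

A 6-joint arm with a two-finger parallel gripper is mounted at the origin on the work surface. World frame = base frame: x ahead of the robot, y to its left, z up, the work surface at z = 0. Lengths are in m, angles in rad, forces in N, time in s.
With the tool pointing down it reaches from about 0.3 to 0.875 m from the base axis. Payload 6.4 kg.
Tool frame: the origin (TCP) lies on the centre line of the jaws, within the pads' length; the fingertips stand 11 mm ahead of it and the grasp point (between the pads) lies 8 mm behind it (ctrl.tip_reach is the distance from the TCP to the fingertips, in m); z points along the fingers, y is the direction in which the jaws open and shut (so a half turn about z gives the same grasp; the last joint's range is limited). The gripper opens to 85 mm and grips with 20 to 120 N. Pads are 22 mm wide; open, the fingers measure 114 mm over their backs; the gripper's body (76 mm by 85 mm) begins 54 mm behind the grasp point. The pads swing forward as they close: fully open they stand 13 mm farther back than shut.
Start: joints at [-1.398, 0.181, 1.607, -0, 1.354, -0.206], TCP at [0.213, -0.534, 0.221] pointing down, gripper open.
Joint ranges: [-2.99, 2.99], [-0.89, 2.07], [0.3, 2.58], [-1.14, 4.28], [0, 2.63], [-3.12, 3.12]. Speed limits (rad/s): [2.57, 2.57, 3.01, 3.14, 3.14, 3.14].

## Interface

Orientations are given as a unit quaternion [w, x, y, z].
In Python, from bench import get_obs, camera, camera_model, ctrl gives the robot as it stands.
- The arm moves only by the shell command python3 -m inch 'ROWS'. ROWS is a JSON object of lists of equal length, an entry for each row: "linear": the shift along the tool's x, y, z in m, a list of three; "rot": the turn, a rotation vector about the tool's x, y, z in rad, a list of three; "claw": the opening, from 0 (shut) to 1 (fully open). A call has exactly 5 rows; each row is the pose to reach, as a shift and turn from the pose commanded when the call began, along the tool's axes at that moment; what a row does not reach only later rows make up. A row lasts 1/8 s, in which the tool goes at most 62.5 mm and 10.7 degrees, less where a joint would pass 70% of its speed; a pose out of reach is approached as far as the arm can. A call with a gripper value outside its range is refused whole. The fingers move at their own pace and stop on an object; the grip force is fixed at half the most. Time passes only in rows, so rows that repeat a pose let the fingers close, or fill a call up. It gives the time, the measured TCP pose, the force and the opening at its end, in the units of the state.
- get_obs(): the state, without advancing time (a new reading comes with each control period).
- camera(name): name is "scene" or "side" or "wrist"; returns the picture (400x640x3 uint8, red, green, blue); there is no depth.
- camera_model(name): a dict with "mtx" (3x3 intrinsics, pixels), "eye" and "rotation" of the camera in the world. Camera axes: x right, y down, z forward; pixel columns grow to the right and rows downward; lengths in m; the calibration is good to about 2 mm. A picture is of the moment at which its call begins: read the wrist's pose just before it. camera_model takes no time and is no camera call; for the wrist camera it gives the pose at the moment of the call.
- ctrl.hand_in(): hands the job in, once; it reports no verdict.
The state is a dict: "time_s": time; "q": joint angles; "dq": joint speeds; "joint_efforts": joint torques, N m; "eef_pos": TCP position; "eef_rot": TCP orientation; "wrist_force": force on the tool from outside, world axes, zero at the start; "torque": the same for the moment, N m; "opening": opening from 0.0 (shut) to 1.0 (fully open).
Only numpy, scipy, OpenCV 4.12 (cv2) and the standard library are available. Lean on these libraries where they do the work, as an engineer would, in place of code of your own. Each camera call takes 0.05 s, during which the arm holds its last target. There are 200 camera calls.

## Task

Using the fingers only to push, slide the pale wooden blank along the table until it lies flat and flush against the long aluminium fence and also up against the red stop on that fence. Only once it is there, push the orange-tipped lever of the vacuum valve all the way over, away from the robot, so that the blank is held. Never lift or tip the blank, do not shift it after the lever is thrown, and leave the other things on the table where they are.

Things in the scene. Friction and masses are not known exactly. Their poses are not given: they have to be found in the camera images.
- blank: pale maple block, loose, 96 mm along its own x, 150 mm along its own y, 32 mm tall, about 0.2 to 0.45 kg, lying flat in front of (robot side of) the fence, turned up to 20 degrees from it; too wide for most grippers. Origin: centre of its underside
- fence: fixed aluminium bar with a yellow rule on top, 420 mm long along its y, 30 mm thick along its x, 30 mm tall; its -x face (15 mm from the origin) looks to the robot and is the face to push against. The dark vacuum pad before it is flush with the table (no step). Origin: centre of its underside. Blank home: its origin at x = -63 mm in this frame, y axes parallel
- stop: fixed red stop at either end of the fence (0.14 to 0.17 m from its middle), axes parallel to the fence's. In its own frame: 24 mm wide along y (faces at +-12 mm), 30 mm tall, reaching 50 mm out from the fence's face (to x = -65 mm); over the fence a cap and screw rise to 54 mm. Origin on the table under the fence's centre line. Blank home: its origin 87 mm along y from this, towards the fence's middle
- fence_knob: fixed black lock knob on top of the fence at the end opposite to the stop, 30 mm across, its top at 55 mm; it does not reach out in front of the fence, is not a stop, and is left alone. Origin on the table under it
- valve_base: fixed blue block of the vacuum valve, 70 mm along its x, 50 mm along its y, 25 mm tall, left or right of the fence work. The lever swings in its x-z plane. Origin: centre of its underside
- valve (a joint): lever angle in rad: 0 leaning 29 degrees towards the block's -x (robot side, off), 1.0 leaning as far towards +x (fully on, end stop). It turns about the block's y axis 22 mm above the table and stays where it is left; it takes about 1 N at the tip
- valve_tip (a point): centre of the orange ball, 26 mm across, at the tip of the lever's 10 mm steel rod, 80 mm from its pivot: 92 mm above the table at either end of its swing, 102 mm when upright
- bit_rack: fixed wooden rack of router bits, 70 x 50 mm, 59 mm tall, on the side of the table where the valve is not; left alone. Origin: centre of its underside
- glue_bottle: small white glue bottle with an orange cap, 44 mm across, 75 mm tall, standing on one side of the work; origin under its centre. Loose; not part of the job
- screw_jar: amber glass jar with a steel lid, 50 mm across, 60 mm tall, standing on the other side of the work; origin under its centre. Loose; not part of the job
- tape_measure: yellow tape measure, 65 x 34 x 60 mm tall, between the robot and the work; origin under its centre. Loose; not part of the job
- brass_block: brass setting block, 50 x 30 x 25 mm tall, between the robot and the work; origin under its centre. Loose; not part of the job
- wrench: 180 mm wrench lying behind the fence; origin under its middle. Loose; not part of the job
- offcut: dark wood offcut, 45 x 90 x 30 mm tall, lying behind the fence; origin under its centre. Loose; not part of the job
- brush: 200 mm bench brush lying left of the fence; origin under its middle. Loose; not part of the job
There are look-alikes about, which are no part of the job. Of the things like the stop, leave any that is green or purple; of the rest the larger one is meant.

How it is judged:
By the outcome, as a careful person would: the job done as asked, in the order asked, and still so for the second after the job is handed in, with the robot touching nothing.
It also fails if it takes over 72 s, if anything falls off the work surface, if the arm or the gripper's body presses on something with over 40 N, if the wrist force passes 120 N, or if a joint passes its speed limit or range.

## Working session

There is one attempt and no reset: what is moved stays moved. The work goes in short steps, Python scripts to look and compute and a shell command to move; the robot and the scene stay as the last step left them, time stands still between calls to the robot, and variables do not carry over. Pictures are saved under pics/ and viewed, on a budget of 10 in all, crops included, one or two more only if the job needs it, and the job is handed in when it is done.

```bash
mkdir -p pics; ls; python3 - <<'E'
from bench import *
import cv2,numpy as np
o=get_obs();print(o['time_s'],o['eef_pos'],o['eef_rot'],o['opening'],ctrl.tip_reach)
for n in("scene","side"):
    im=camera(n);cv2.imwrite(f"pics/{n}0.png",im[:,:,::-1]);m=camera_model(n);print(n,m)
E
```

```text
pics
0.0 [ 0.21256193 -0.53367704  0.21978255] [-8.51643589e-04  9.82117839e-01  1.88265304e-01  1.31758065e-05] 1.0025306839892456 0.011
scene {'mtx': array([[430.40218541,   0.        , 330.65078632],
       [  0.        , 430.40218541, 192.59227299],
       [  0.        ,   0.        ,   1.        ]]), 'eye': array([ 1.04375059, -0.66564298,  0.81247401]), 'rotation': array([-0.36919559,  0.87168988,  0.29890985, -0.12043372])}
side {'mtx': array([[417.3821728 ,   0.        , 322.04606943],
       [  0.        , 417.3821728 , 198.88749779],
       [  0.        ,   0.        ,   1.        ]]), 'eye': array([ 0.28653359, -0.78016962,  0.93638381]), 'rotation': array([-0.35687229,  0.9152047 , -0.17290324,  0.07174253])}
```

View pics/scene0.png

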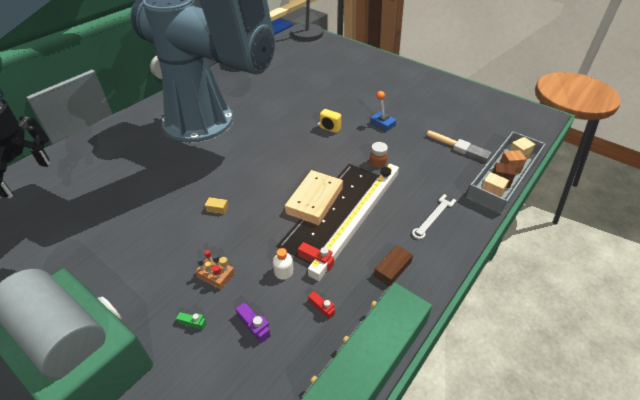

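View pics/side0.png

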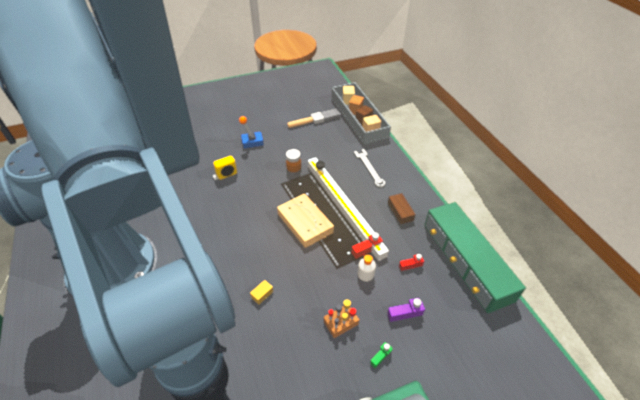

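The scene view shows the blank around (315,197), with the fence running from (320,270) to (393,170). The red stop is at (315,255), the knob at (386,172) and the valve at (383,115). I'll enlarge both views.

```bash
python3 - <<'E'
import cv2
a=cv2.imread('pics/scene0.png')[80:280,265:415];cv2.imwrite('pics/c1.png',cv2.resize(a,None,fx=4,fy=4,interpolation=cv2.INTER_CUBIC)[200:800]) 
cv2.imwrite('pics/c1.png',cv2.resize(cv2.imread('pics/scene0.png')[135:285,265:415],None,fx=4,fy=4,interpolation=cv2.INTER_CUBIC))
cv2.imwrite('pics/c2.png',cv2.resize(cv2.imread('pics/side0.png')[140:290,210:400],None,fx=4,fy=4,interpolation=cv2.INTER_CUBIC))
E
```

```text
(no output)
```

View pics/c1.png

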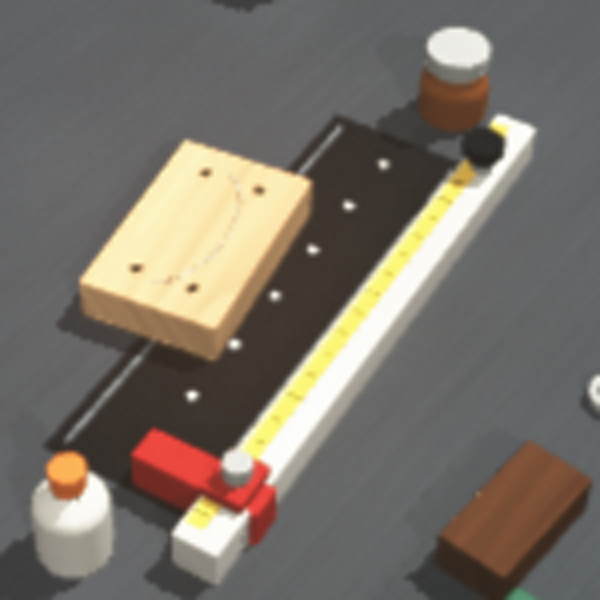

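View pics/c2.png

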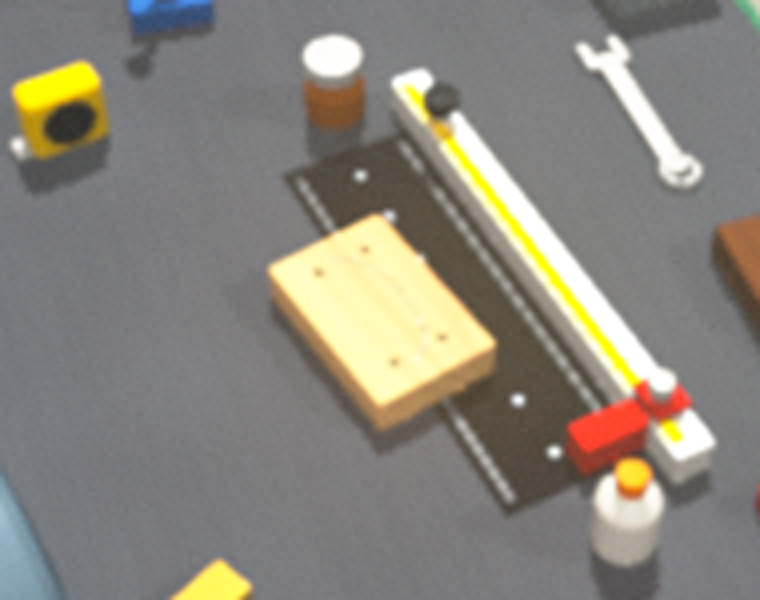

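```bash
cat > h.py <<'E'
from bench import *
import numpy as np, cv2
from scipy.spatial.transform import Rotation as R
CR={'scene':(265,135),'side':(210,140)}
def ray(n,uv,m=None):
    m=m or camera_model(n); d=np.linalg.solve(m['mtx'],[uv[0],uv[1],1])
    return m['eye'], R.from_quat(m['rotation'],scalar_first=True).apply(d)
def onz(n,uv,z,m=None):
    e,d=ray(n,uv,m); return e+d*(z-e[2])/d[2]
def full(n,c): return [(c[0]+.5)/4-.5+CR[n][0],(c[1]+.5)/4-.5+CR[n][1]]
def tri(a,b):
    (e1,d1),(e2,d2)=a,b
    s=np.linalg.lstsq(np.c_[d1,-d2],e2-e1,rcond=None)[0]
    p,q=e1+s[0]*d1,e2+s[1]*d2; return (p+q)/2,np.linalg.norm(p-q)
def proj(n,p,m=None):
    m=m or camera_model(n); c=R.from_quat(m['rotation'],scalar_first=True).inv().apply(np.asarray(p)-m['eye'])
    c=c@m['mtx'].T; return c[...,:2]/c[...,2:]
E
python3 - <<'E'
from h import *
np.set_printoptions(precision=4,suppress=True)
P={'blank':(.032,[(185,141),(312,181),(217,333),(82,284)],[(375,214),(495,345),(380,403),(269,271)]),
'fence':(.03,[(498,117),(535,130),(222,548),(175,540)],[(392,78),(428,70),(713,438),(673,455)]),
'stop':(.03,[(155,430),(133,452)],[(567,432),(580,447)])}
for k,(z,a,b) in P.items():
    for n,l in(('scene',a),('side',b)):
        q=np.array([onz(n,full(n,c),z)[:2] for c in l]); print(k,n,q.tolist() if 0 else q.round(4).tolist(),q.mean(0),np.linalg.norm(np.diff(q,axis=0),axis=1), np.degrees(np.arctan2(*np.diff(q,axis=0).T[::-1])))
print('ball',tri(ray('scene',(380.5,95.5)),ray('side',(243,120))))
print('base',onz('scene',(383,119),.025),onz('side',(252,139),.025))
print('bottle',onz('scene',(283,268),.03),onz('side',(366.5,269),.03)); print('jar',onz('scene',(378.5,149),.06),onz('side',(293,153),.06))
print('tape',onz('scene',(330,122),.03),onz('side',(226,168),.03))
E
```

```text
blank scene [[0.4654, 0.0103], [0.5579, 0.0317], [0.5939, -0.1149], [0.5011, -0.1348]] [ 0.5296 -0.0519] [0.0949 0.1509 0.0949] [  13.0125  -76.2093 -167.8545]
blank side [[0.5566, 0.0349], [0.5918, -0.1133], [0.5001, -0.1316], [0.4659, 0.0092]] [ 0.5286 -0.0502] [0.1524 0.0935 0.1449] [ -76.6445 -168.7062  103.6385]
fence scene [[0.6196, 0.1674], [0.6472, 0.1716], [0.6943, -0.2358], [0.6707, -0.2476]] [ 0.658  -0.0361] [0.0279 0.4101 0.0264] [   8.5209  -83.4095 -153.5399]
fence side [[0.6215, 0.1745], [0.6522, 0.1731], [0.6972, -0.2378], [0.6662, -0.2404]] [ 0.6593 -0.0326] [0.0307 0.4134 0.0312] [  -2.6412  -83.744  -175.1035]
stop scene [[0.612, -0.1952], [0.6125, -0.2153]] [ 0.6123 -0.2053] [0.0202] [-88.5396]
stop side [[0.6086, -0.1981], [0.6116, -0.2123]] [ 0.6101 -0.2052] [0.0146] [-78.1109]
ball (array([0.4631, 0.3545, 0.1007]), np.float64(0.002620360172718978))
base [0.4844 0.3479 0.025 ] [0.4815 0.3444 0.025 ]
bottle [ 0.6239 -0.2787  0.03  ] [ 0.617  -0.2735  0.03  ]
jar [0.5784 0.1716 0.06  ] [0.5771 0.1869 0.06  ]
tape [0.3667 0.2242 0.03  ] [0.3662 0.228  0.03  ]
```

Measured sizes come out right (blank 95x150, fence 30x412). The fence is yawed about 6.4° and the blank about 13.4°. Blank home is about (0.605,-0.119). Next I'll move the open gripper behind the blank with tool x along fence x.

```bash
python3 -m inch '{"linear":[[0.04,-0.037,0],[0.086,-0.08,0],[0.132,-0.122,0],[0.178,-0.165,0],[0.224,-0.208,0]],"rot":[[0,0,0.05],[0,0,0.1],[0,0,0.15],[0,0,0.21],[0,0,0.267]],"claw":[1,1,1,1,1]}'
python3 - <<'E'
from h import *
o=get_obs();Rt=R.from_quat(o['eef_rot'],scalar_first=True)
print(o['eef_pos'],Rt.as_matrix().round(3).tolist()); print(Rt.inv().apply(np.array([.4373,-.061,.22])-o['eef_pos']))
E
```

```text
time_s: 0.72
eef_pos: [0.3437, -0.2572, 0.2205]
eef_rot: [-0.0, 0.999, 0.055, 0.0]
wrist_force: [1.8, 0.4, 0.4]
opening: 0.999
[ 0.34370726 -0.25724474  0.22049333] [[0.994, 0.109, 0.0], [0.109, -0.994, 0.0], [0.0, -0.0, -1.0]]
[ 0.11443152 -0.18487018  0.00053695]
```

```bash
python3 -m inch '{"linear":[[0.03,-0.046,0],[0.06,-0.095,0],[0.09,-0.14,0],[0.114,-0.185,0],[0.114,-0.185,0]],"rot":[[0,0,0],[0,0,0],[0,0,0],[0,0,0],[0,0,0]],"claw":[1,1,1,1,1]}'
python3 - <<'E'
from h import *
m=camera_model('wrist');im=camera('wrist');cv2.imwrite('pics/w1.png',im[:,:,::-1]);np.save('w1m.npy',m,allow_pickle=True)
o=get_obs();print(o['eef_pos'],m)
E
```

```text
time_s: 1.35
eef_pos: [0.4363, -0.0596, 0.2203]
eef_rot: [-0.0, 0.998, 0.059, -0.0]
wrist_force: [0.2, -1.1, -0.4]
opening: 1.0
[ 0.43592733 -0.06127633  0.22034286] {'mtx': array([[285.90159298,   0.        , 314.12898094],
       [  0.        , 285.90159298, 201.35343645],
       [  0.        ,   0.        ,   1.        ]]), 'eye': array([ 0.50068693, -0.05305386,  0.37379459]), 'rotation': array([ 0.09778834,  0.74105864, -0.65851658, -0.08732383])}
```

View pics/w1.png

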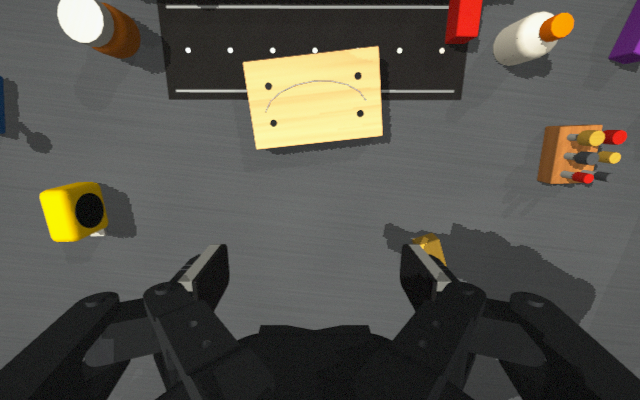

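The wrist view shows the blank's top corners at (243,62), (379,46), (383,137) and (257,149). The pad line is level, so the tool is square to the fence. The brass block at (427,245) sits near the right finger, so I'll check that.

```bash
python3 - <<'E'
from h import *
m=np.load('w1m.npy',allow_pickle=True).item()
T=np.array([.4359,-.0613]);ex=np.array([.9935,.1140])
q=np.array([onz('wrist',c,.032,m)[:2] for c in[(243,62),(379,46),(383,137),(257,149)]]);print(q.round(4).tolist(),q.mean(0),np.degrees(np.arctan2(*np.diff(q,axis=0).T[::-1])))
for n,c,z in[('padlineL',(175,92),0),('padlineR',(453,92),0),('stopface top',(447,40),.03),('brass1',(412,235),.025),('brass2',(440,235),.025),('brass3',(445,262),.025),('tape',(107,215),.06)]:
    print(n,onz('wrist',c,z,m))
print(onz('scene',(216,203),.025),onz('side',(262,290),.025))
print(R.from_quat([-0.0, 0.998, 0.059, -0.0],scalar_first=True).as_matrix())
E
```

```text
[[0.557, 0.0322], [0.5901, -0.1128], [0.496, -0.1343], [0.4649, 0.0108]] [ 0.52698962 -0.05102514] [ -77.15715654 -167.11194681  102.09168468]
padlineL [0.51873138 0.12135024 0.        ]
padlineR [ 0.55879468 -0.21755539  0.        ]
stopface top [ 0.6049906  -0.18510214  0.03      ]
brass1 [ 0.37729646 -0.1959832   0.025     ]
brass2 [ 0.38159455 -0.23224292  0.025     ]
brass3 [ 0.34449198 -0.24782965  0.025     ]
tape [0.37254078 0.17226193 0.06      ]
[ 0.35192194 -0.23179043  0.025     ] [ 0.35151331 -0.23211565  0.025     ]
[[ 0.99303441  0.11782468 -0.        ]
 [ 0.11782468 -0.99303441  0.        ]
 [ 0.         -0.         -1.        ]]
```

```bash
python3 -m inch '{"linear":[[0,0,0.05],[0,0,0.1],[0,0,0.15],[0,0,0.185],[0,0,0.197]],"rot":[[0,0,0],[0,0,0],[0,0,0],[0,0,0],[0,0,0]],"claw":[1,1,1,1,1]}'
python3 -m inch '{"linear":[[0.012,0,0.002],[0.024,0,0.002],[0.034,0,0.002],[0.044,0,0.002],[0.054,0,0.002]],"rot":[[0,0,0],[0,0,0],[0,0,0],[0,0,0],[0,0,0]],"claw":[1,1,1,1,1]}'
python3 -m inch '{"linear":[[0.01,0,0],[0.02,0,0],[0.027,0,0],[0.034,0,0],[0.034,0,0]],"rot":[[0,0,0],[0,0,0],[0,0,0],[0,0,0],[0,0,0]],"claw":[1,1,1,1,1]}'
python3 - <<'E'
from h import *
m=camera_model('wrist');im=camera('wrist');a=im[0:160,160:480,::-1];cv2.imwrite('pics/w2.png',cv2.resize(a,None,fx=2.4,fy=2.4,interpolation=cv2.INTER_CUBIC))
print(m['eye'],m['rotation']); np.save('w2m.npy',m,allow_pickle=True)
E
```

```text
time_s: 2.02
eef_pos: [0.4339, -0.0633, 0.0217]
eef_rot: [-0.001, 0.998, 0.055, -0.002]
wrist_force: [0.4, -0.3, 0.1]
opening: 0.997
time_s: 2.65
eef_pos: [0.4907, -0.0565, 0.0221]
eef_rot: [0.0, 0.998, 0.056, 0.0]
wrist_force: [-0.5, -0.3, -0.4]
opening: 1.0
time_s: 3.28
eef_pos: [0.5239, -0.0529, 0.0217]
eef_rot: [0.0, 0.998, 0.056, 0.0]
wrist_force: [0.1, 0.5, 0.4]
opening: 1.001
[ 0.58819525 -0.04653965  0.1751807 ] [ 0.09766729  0.7392055  -0.66065738 -0.08699509]
```

View pics/w2.png

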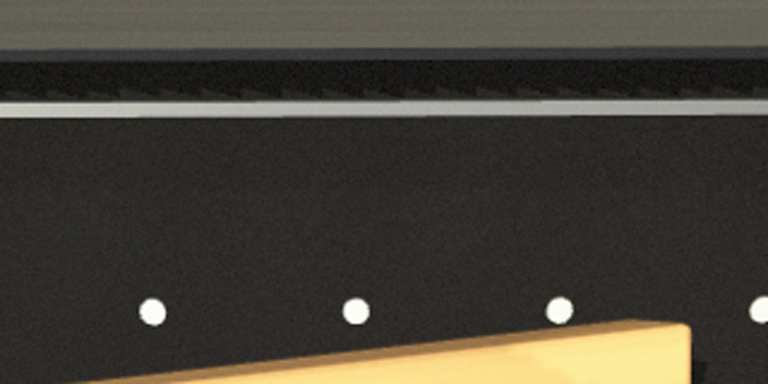

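The blank still looks turned, with its front-right corner near full-frame (447,135). I'll check whether it has moved at all.

```bash
python3 - <<'E'
from h import *
m=np.load('w2m.npy',allow_pickle=True).item()
print(onz('wrist',(690/2.4+160,325/2.4),.032,m),onz('wrist',(65/2.4+160,383/2.4),.0,m)[:2])
im=camera('wrist');cv2.imwrite('pics/w3.png',im[:,:,::-1])
E
```

```text
[ 0.590414  -0.1119029  0.032    ] [0.5590206  0.02813275]
```

View pics/w3.png

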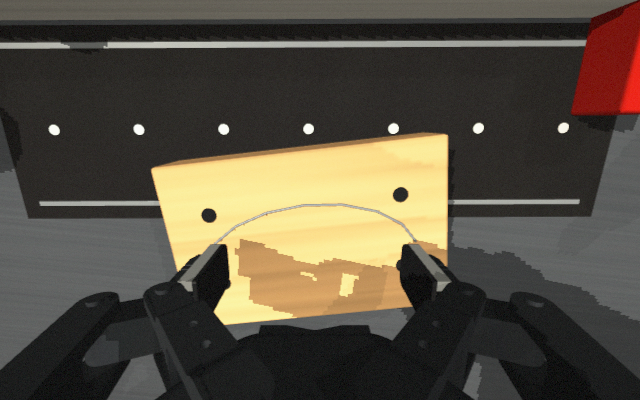

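The fingers passed just above the blank, with no force and no blank motion. So the open tips stand about 13 mm behind the TCP: the pad gap of 173 px gives a depth of 0.14 m. I'll back off, go lower and push again.

```bash
python3 -m inch '{"linear":[[0,0,-0.012],[-0.02,0,-0.015],[-0.055,0,-0.015],[-0.088,0,-0.01],[-0.09,0,0]],"rot":[[0,0,0],[0,0,0],[0,0,0],[0,0,0],[0,0,0]],"claw":[1,1,1,1,1]}'
python3 -m inch '{"linear":[[0,0,0.005],[0,0,0.009],[0,0,0.012],[0,0,0.014],[0,0,0.014]],"rot":[[0,0,0],[0,0,0],[0,0,0],[0,0,0],[0,0,0]],"claw":[1,1,1,1,1]}'
python3 -m inch '{"linear":[[0.012,0,0],[0.022,0,0],[0.030,0,0],[0.038,0,0],[0.044,0,0]],"rot":[[0,0,0],[0,0,0],[0,0,0],[0,0,0],[0,0,0]],"claw":[1,1,1,1,1]}'
python3 - <<'E'
from h import *
im=camera('wrist');cv2.imwrite('pics/w4.png',im[:,:,::-1])
E
```

```text
time_s: 4.0
eef_pos: [0.4326, -0.0629, 0.0221]
eef_rot: [0.0, 0.998, 0.055, 0.0]
wrist_force: [0.7, 0.6, -0.2]
opening: 0.997
time_s: 4.62
eef_pos: [0.434, -0.0628, 0.0075]
eef_rot: [-0.0, 0.998, 0.056, -0.0]
wrist_force: [-0.5, 0.4, 0.4]
opening: 1.002
time_s: 5.25
eef_pos: [0.4765, -0.0573, 0.0077]
eef_rot: [-0.001, 0.998, 0.057, -0.002]
wrist_force: [-8.8, 1.4, 12.8]
opening: 0.999
```

View pics/w4.png

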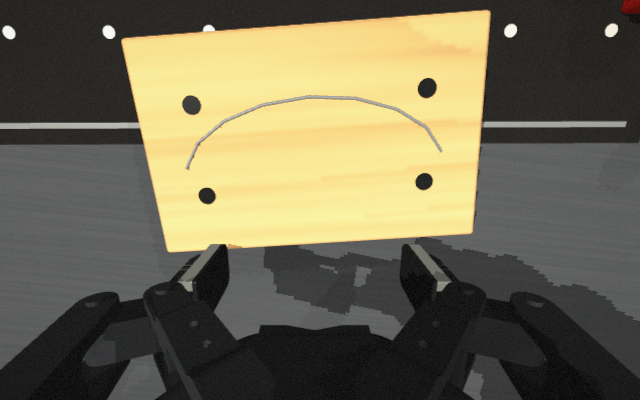

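The upward force of 12.8 N suggests the tips are bearing on the blank's top edge. I'll back off and feel for the table lower down.

```bash
python3 -m inch '{"linear":[[-0.01,0,0],[-0.022,0,0],[-0.025,0,0.002],[-0.025,0,0.004],[-0.025,0,0.004]],"rot":[[0,0,0],[0,0,0],[0,0,0],[0,0,0],[0,0,0]],"claw":[1,1,1,1,1]}'
python3 -m inch '{"linear":[[0,0,0.001],[0,0,0.002],[0,0,0.003],[0,0,0.004],[0,0,0.004]],"rot":[[0,0,0],[0,0,0],[0,0,0],[0,0,0],[0,0,0]],"claw":[1,1,1,1,1]}'
python3 - <<'E'
from h import *
for n in('scene','side'): cv2.imwrite(f'pics/{n}1.png',camera(n)[:,:,::-1])
a=cv2.imread('pics/scene1.png')[130:280,255:405];b=cv2.imread('pics/side1.png')[140:290,210:400]
cv2.imwrite('pics/ab.png',np.hstack([cv2.resize(x,(400,int(400*x.shape[0]/x.shape[1])),interpolation=cv2.INTER_CUBIC)[:315] for x in(a,b)]))
E
```

```text
time_s: 5.92
eef_pos: [0.453, -0.0609, 0.0036]
eef_rot: [-0.0, 0.998, 0.056, 0.0]
wrist_force: [0.4, 0.5, 0.6]
opening: 1.002
time_s: 6.55
eef_pos: [0.4528, -0.0607, -0.0004]
eef_rot: [-0.0, 0.998, 0.056, -0.0]
wrist_force: [-0.2, 0.2, -0.5]
opening: 1.003
```

View pics/ab.png

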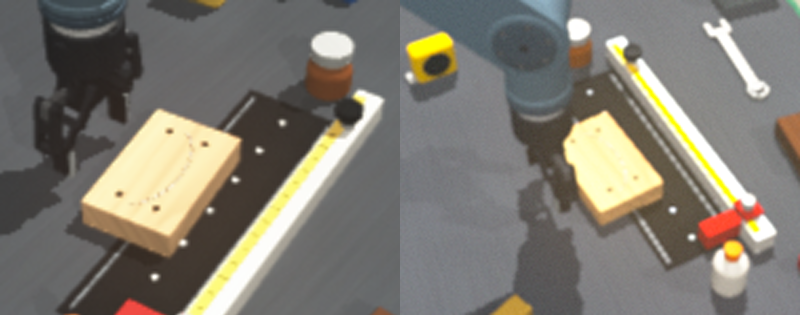

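The blank is flat and there is no table contact at TCP z = 0, so the tips are about 1 cm up, which is a good pushing height. I'll push in x now.

```bash
python3 -m inch '{"linear":[[0.01,0,0],[0.018,0,0],[0.026,0,0],[0.034,0,0],[0.042,0,0]],"rot":[[0,0,0],[0,0,0],[0,0,0],[0,0,0],[0,0,0]],"claw":[1,1,1,1,1]}'
python3 -m inch '{"linear":[[0.006,0,0],[0.012,0,0],[0.018,0,0],[0.024,0,0],[0.024,0,0]],"rot":[[0,0,0],[0,0,0],[0,0,0],[0,0,0],[0,0,0]],"claw":[1,1,1,1,1]}'
python3 - <<'E'
from h import *
im=camera('wrist');cv2.imwrite('pics/w5.png',im[:,:,::-1]);m=camera_model('wrist');np.save('w5m.npy',m,allow_pickle=True)
E
```

```text
time_s: 7.28
eef_pos: [0.495, -0.056, -0.0005]
eef_rot: [-0.0, 0.998, 0.056, -0.0]
wrist_force: [-2.1, -0.0, 1.4]
opening: 0.997
time_s: 7.9
eef_pos: [0.5193, -0.0535, -0.0001]
eef_rot: [0.0, 0.998, 0.056, 0.001]
wrist_force: [0.1, 0.1, -0.3]
opening: 1.001
```

View pics/w5.png

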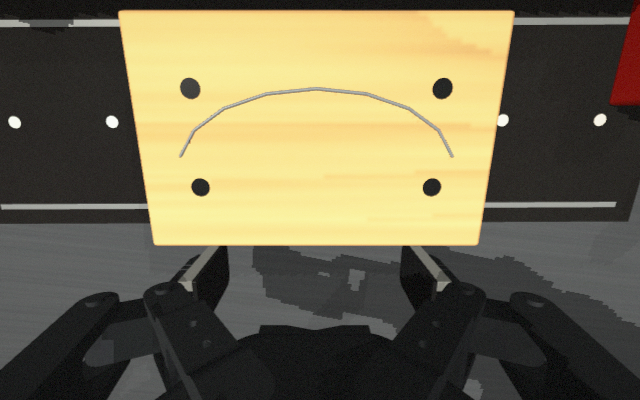

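The blank is now square to the tool and flush on both fingers, with about 19 mm to go. I'll continue to contact in small steps.

```bash
python3 -m inch '{"linear":[[0.004,0,0],[0.008,0,0],[0.012,0,0],[0.014,0,0],[0.014,0,0]],"rot":[[0,0,0],[0,0,0],[0,0,0],[0,0,0],[0,0,0]],"claw":[1,1,1,1,1]}'
python3 -m inch '{"linear":[[0.001,0,0],[0.002,0,0],[0.003,0,0],[0.004,0,0],[0.004,0,0]],"rot":[[0,0,0],[0,0,0],[0,0,0],[0,0,0],[0,0,0]],"claw":[1,1,1,1,1]}'
python3 - <<'E'
from h import *
m=np.load('w5m.npy',allow_pickle=True).item()
q=np.array([onz('wrist',c,.032,m)[:2] for c in[(120,11),(513,11),(478,245),(155,245)]]);print(q.round(4).tolist(),q.mean(0),np.degrees(np.arctan2(*np.diff(q,axis=0).T[::-1])))
E
```

```text
time_s: 8.57
eef_pos: [0.5328, -0.0518, -0.0003]
eef_rot: [0.0, 0.998, 0.056, 0.0]
wrist_force: [0.4, -0.3, 0.2]
opening: 1.0
time_s: 9.2
eef_pos: [0.5364, -0.0514, -0.0003]
eef_rot: [0.0, 0.998, 0.056, -0.0]
wrist_force: [-1.8, -0.4, 2.0]
opening: 1.001
[[0.6159, 0.0293], [0.6323, -0.1164], [0.5388, -0.1278], [0.5222, 0.0193]] [ 0.5772988  -0.04890503] [ -83.56626003 -173.02140469   96.40588734]
```

The gap to the fence is about 3 mm. Next I'll back off, lift, shut the fingers and go round to the blank's +y end face.

```bash
python3 -m inch '{"linear":[[-0.01,0,0],[-0.012,0,-0.04],[-0.012,0,-0.09],[0,-0.03,-0.09],[0.03,-0.08,-0.09]],"rot":[[0,0,0],[0,0,0],[0,0,0],[0,0,0],[0,0,0]],"claw":[1,1,1,0.5,0]}'
python3 -m inch '{"linear":[[0.028,-0.031,0],[0.028,-0.031,0],[0.028,-0.031,0.03],[0.028,-0.031,0.06],[0.028,-0.031,0.066]],"rot":[[0,0,0],[0,0,0],[0,0,0],[0,0,0],[0,0,0]],"claw":[0,0,0,0,0]}'
python3 -m inch '{"linear":[[0,0,0.002],[0,0,0.004],[0,0,0.006],[0,0,0.006],[0,0,0.006]],"rot":[[0,0,0],[0,0,0],[0,0,0],[0,0,0],[0,0,0]],"claw":[0,0,0,0,0]}'
python3 - <<'E'
from h import *
im=camera('wrist');m=camera_model('wrist');np.save('w6m.npy',m,allow_pickle=True);im2=camera('scene')[130:280,255:405]
cv2.imwrite('pics/w6.png',np.hstack([cv2.resize(im,(480,300),interpolation=cv2.INTER_AREA),cv2.resize(im2,(300,300),interpolation=cv2.INTER_CUBIC)])[:,:,::-1])
E
```

```text
time_s: 9.82
eef_pos: [0.5579, 0.0308, 0.0909]
eef_rot: [0.0, 0.999, 0.054, 0.001]
wrist_force: [0.9, 0.3, -0.2]
opening: 0.6
time_s: 10.45
eef_pos: [0.5791, 0.0648, 0.0215]
eef_rot: [-0.0, 0.998, 0.056, -0.002]
wrist_force: [-0.8, 0.2, 0.3]
opening: 0.002
time_s: 11.08
eef_pos: [0.5818, 0.0654, 0.018]
eef_rot: [0.0, 0.998, 0.056, 0.0]
wrist_force: [0.1, -0.7, -0.1]
opening: 0.002
```

View pics/w6.png

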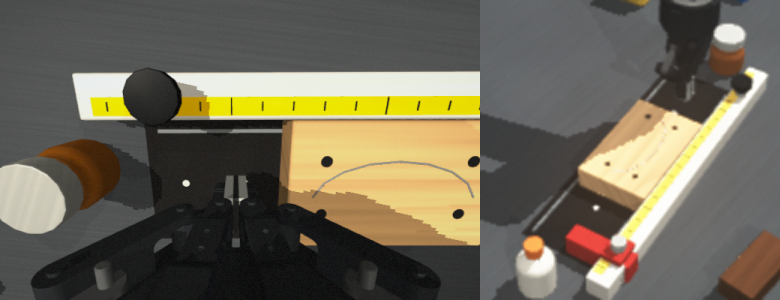

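The shut fingers are in front of the blank's +y face and near its centre line, with the jar clear. I'll push along the fence towards the stop.

```bash
python3 -m inch '{"linear":[[0,0.01,0.003],[0,0.019,0.003],[0,0.027,0.003],[0,0.035,0.003],[0,0.042,0.003]],"rot":[[0,0,0],[0,0,0],[0,0,0],[0,0,0],[0,0,0]],"claw":[0,0,0,0,0]}'
python3 -m inch '{"linear":[[0,0.008,0],[0,0.016,0],[0,0.024,0],[0,0.032,0],[0,0.038,0]],"rot":[[0,0,0],[0,0,0],[0,0,0],[0,0,0],[0,0,0]],"claw":[0,0,0,0,0]}'
python3 - <<'E'
from h import *
im=camera('wrist');m=camera_model('wrist');np.save('w7m.npy',m,allow_pickle=True);im2=camera('scene')[160:280,275:395]
cv2.imwrite('pics/w7.png',np.hstack([cv2.resize(im,(480,300),interpolation=cv2.INTER_AREA),cv2.resize(im2,(300,300),interpolation=cv2.INTER_CUBIC)])[:,:,::-1])
E
```

```text
time_s: 11.8
eef_pos: [0.5863, 0.0231, 0.0146]
eef_rot: [-0.0, 0.998, 0.056, -0.0]
wrist_force: [-0.4, 1.0, 0.7]
opening: -0.003
time_s: 12.42
eef_pos: [0.5906, -0.0147, 0.0147]
eef_rot: [-0.0, 0.998, 0.056, 0.0]
wrist_force: [-0.2, 1.8, -0.7]
opening: -0.001
```

View pics/w7.png

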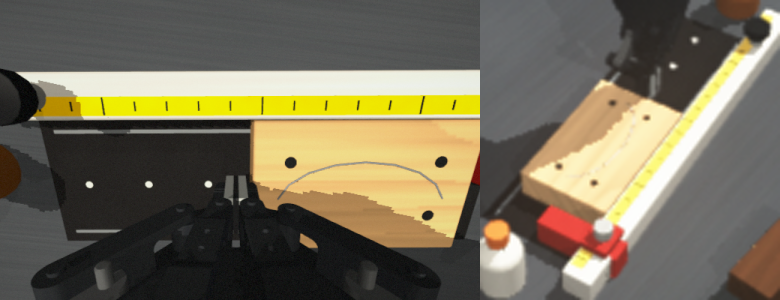

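The blank is sliding well and still parallel, with about 15 mm to the stop.

```bash
python3 -m inch '{"linear":[[0,0.004,0],[0,0.007,0],[0,0.009,0],[0,0.011,0],[0,0.011,0]],"rot":[[0,0,0],[0,0,0],[0,0,0],[0,0,0],[0,0,0]],"claw":[0,0,0,0,0]}'
python3 -m inch '{"linear":[[0,0.001,0],[0,0.002,0],[0,0.003,0],[0,0.003,0],[0,0.003,0]],"rot":[[0,0,0],[0,0,0],[0,0,0],[0,0,0],[0,0,0]],"claw":[0,0,0,0,0]}'
python3 -m inch '{"linear":[[0,0.001,0],[0,0.002,0],[0,0.002,0],[0,0.002,0],[0,0.002,0]],"rot":[[0,0,0],[0,0,0],[0,0,0],[0,0,0],[0,0,0]],"claw":[0,0,0,0,0]}'
```

```text
time_s: 13.15
eef_pos: [0.592, -0.025, 0.0149]
eef_rot: [0.0, 0.998, 0.056, 0.0]
wrist_force: [0.4, 3.5, 4.1]
opening: 0.001
time_s: 13.78
eef_pos: [0.5923, -0.0278, 0.0149]
eef_rot: [-0.0, 0.998, 0.056, 0.0]
wrist_force: [0.1, 4.3, 4.7]
opening: -0.001
time_s: 14.4
eef_pos: [0.5925, -0.0299, 0.0149]
eef_rot: [-0.0, 0.998, 0.056, 0.0]
wrist_force: [0.2, 4.0, 5.7]
opening: 0.003
```

```bash
python3 - <<'E'
from h import *
im=camera('wrist');m=camera_model('wrist');np.save('w8m.npy',m,allow_pickle=True);im2=camera('scene')[185:280,270:365]
cv2.imwrite('pics/w8.png',np.hstack([cv2.resize(im[80:340,240:640],(480,312),interpolation=cv2.INTER_AREA),cv2.resize(im2,(312,312),interpolation=cv2.INTER_CUBIC)])[:,:,::-1])
E
```

```text
(no output)
```

View pics/w8.png

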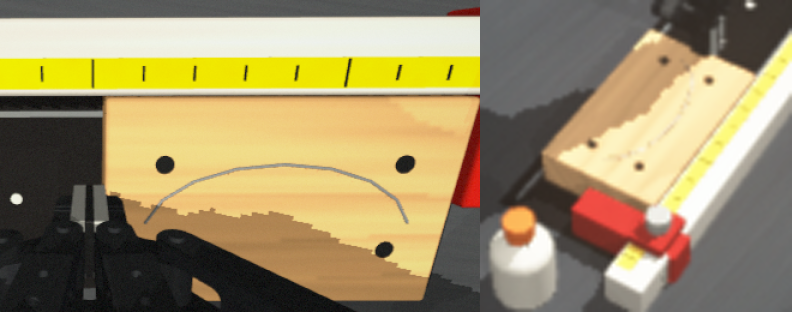

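The blank looks to be at or very near the stop. However, the force keeps a strong upward part, so the shut tips may be riding the blank's top edge. I'll back off, go lower with force checks, and press again.

```bash
python3 -m inch '{"linear":[[0,-0.004,0],[0,-0.012,0],[0,-0.012,0.002],[0,-0.012,0.004],[0,-0.012,0.004]],"rot":[[0,0,0],[0,0,0],[0,0,0],[0,0,0],[0,0,0]],"claw":[0,0,0,0,0]}'
python3 -m inch '{"linear":[[0,0,0.001],[0,0,0.002],[0,0,0.003],[0,0,0.004],[0,0,0.004]],"rot":[[0,0,0],[0,0,0],[0,0,0],[0,0,0],[0,0,0]],"claw":[0,0,0,0,0]}'
```

```text
time_s: 15.12
eef_pos: [0.5906, -0.0181, 0.0102]
eef_rot: [-0.0, 0.998, 0.056, -0.0]
wrist_force: [-0.1, -0.5, -0.0]
opening: -0.004
time_s: 15.75
eef_pos: [0.5909, -0.0181, 0.0066]
eef_rot: [-0.0, 0.998, 0.056, -0.0]
wrist_force: [-0.2, -0.6, 0.4]
opening: -0.003
```

```bash
python3 -m inch '{"linear":[[0,0.004,0],[0,0.007,0],[0,0.009,0],[0,0.011,0],[0,0.011,0]],"rot":[[0,0,0],[0,0,0],[0,0,0],[0,0,0],[0,0,0]],"claw":[0,0,0,0,0]}'
python3 -m inch '{"linear":[[0,0.0005,0],[0,0.001,0],[0,0.0015,0],[0,0.0015,0],[0,0.0015,0]],"rot":[[0,0,0],[0,0,0],[0,0,0],[0,0,0],[0,0,0]],"claw":[0,0,0,0,0]}'
```

```text
time_s: 16.38
eef_pos: [0.5923, -0.0293, 0.0067]
eef_rot: [0.0, 0.998, 0.056, 0.0]
wrist_force: [0.1, -0.1, -0.3]
opening: 0.0
time_s: 17.0
eef_pos: [0.5922, -0.0298, 0.0067]
eef_rot: [-0.0, 0.998, 0.056, -0.0]
wrist_force: [-0.8, 5.4, 1.9]
opening: -0.001
```

```bash
python3 -m inch '{"linear":[[0,0.0005,0],[0,0.001,0],[0,0.001,0],[0,0.001,0],[0,0.001,0]],"rot":[[0,0,0],[0,0,0],[0,0,0],[0,0,0],[0,0,0]],"claw":[0,0,0,0,0]}'
python3 -m inch '{"linear":[[0,0.0005,0],[0,0.001,0],[0,0.0015,0],[0,0.0015,0],[0,0.0015,0]],"rot":[[0,0,0],[0,0,0],[0,0,0],[0,0,0],[0,0,0]],"claw":[0,0,0,0,0]}'
```

```text
time_s: 17.62
eef_pos: [0.5921, -0.0299, 0.0067]
eef_rot: [-0.001, 0.998, 0.056, -0.0]
wrist_force: [-1.3, 8.9, 2.6]
opening: -0.001
time_s: 18.25
eef_pos: [0.5921, -0.0301, 0.0067]
eef_rot: [-0.002, 0.998, 0.056, -0.0]
wrist_force: [-1.3, 12.3, 4.4]
opening: 0.002
```

The stop now holds firm: force climbs to 12 N with no motion. Now I'll go back behind the blank with open fingers to press it flush against the fence.

```bash
python3 -m inch '{"linear":[[0,-0.012,0],[0,-0.02,-0.03],[0,-0.02,-0.09],[-0.03,0.02,-0.09],[-0.06,0.07,-0.09]],"rot":[[0,0,0],[0,0,0],[0,0,0],[0,0,0],[0,0,0]],"claw":[0,0,0,0.5,1]}'
python3 -m inch '{"linear":[[-0.032,0.02,0],[-0.032,0.02,0],[-0.032,0.02,0.03],[-0.032,0.02,0.07],[-0.032,0.02,0.098]],"rot":[[0,0,0],[0,0,0],[0,0,0],[0,0,0],[0,0,0]],"claw":[1,1,1,1,1]}'
python3 -m inch '{"linear":[[0,0,0.002],[0.004,0,0.002],[0.01,0,0.002],[0.015,0,0.002],[0.02,0,0.002]],"rot":[[0,0,0],[0,0,0],[0,0,0],[0,0,0],[0,0,0]],"claw":[1,1,1,1,1]}'
python3 - <<'E'
from h import *
im=camera('wrist');cv2.imwrite('pics/w9.png',im[:,:,::-1]);np.save('w9m.npy',camera_model('wrist'),allow_pickle=True)
E
```

```text
time_s: 18.88
eef_pos: [0.5411, -0.1101, 0.0979]
eef_rot: [0.001, 0.998, 0.057, 0.001]
wrist_force: [0.0, -0.1, -0.3]
opening: 0.422
time_s: 19.5
eef_pos: [0.5114, -0.1321, -0.0027]
eef_rot: [0.0, 0.998, 0.056, -0.0]
wrist_force: [0.0, -1.4, 0.5]
opening: 1.003
time_s: 20.12
eef_pos: [0.5321, -0.1306, -0.0026]
eef_rot: [0.0, 0.998, 0.056, 0.001]
wrist_force: [0.3, -0.2, -0.2]
opening: 0.997
```

View pics/w9.png

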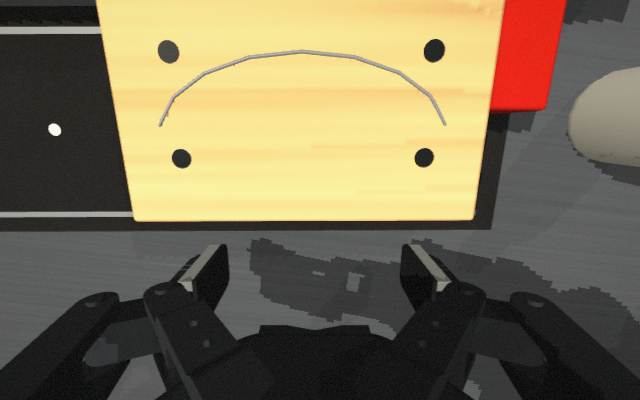

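The blank is against the red stop, and its rear edge at row 220 sits about 13 mm ahead of the fingers. I'll press into the fence.

```bash
python3 -m inch '{"linear":[[0.005,0,0],[0.009,0,0],[0.012,0,0],[0.013,0,0],[0.013,0,0]],"rot":[[0,0,0],[0,0,0],[0,0,0],[0,0,0],[0,0,0]],"claw":[1,1,1,1,1]}'
python3 -m inch '{"linear":[[0.001,0,0],[0.002,0,0],[0.003,0,0],[0.003,0,0],[0.003,0,0]],"rot":[[0,0,0],[0,0,0],[0,0,0],[0,0,0],[0,0,0]],"claw":[1,1,1,1,1]}'
python3 -m inch '{"linear":[[0.001,0,0],[0.0015,0,0],[0.002,0,0],[0.002,0,0],[0.002,0,0]],"rot":[[0,0,0],[0,0,0],[0,0,0],[0,0,0],[0,0,0]],"claw":[1,1,1,1,1]}'
```

```text
time_s: 20.8
eef_pos: [0.544, -0.129, -0.0033]
eef_rot: [-0.0, 0.998, 0.056, -0.0]
wrist_force: [-0.6, 0.6, 0.6]
opening: 0.996
time_s: 21.42
eef_pos: [0.5453, -0.1285, -0.0035]
eef_rot: [-0.0, 0.998, 0.056, -0.002]
wrist_force: [-7.6, -1.2, 6.0]
opening: 0.997
time_s: 22.05
eef_pos: [0.5453, -0.1285, -0.0036]
eef_rot: [-0.001, 0.998, 0.056, -0.004]
wrist_force: [-17.1, -2.6, 13.2]
opening: 1.006
```

The blank is flush at the fence (17 N, no motion). I'll make one more light press on the end face in case it crept, then check by camera.

```bash
python3 -m inch '{"linear":[[-0.015,0,0],[-0.02,0,-0.04],[-0.015,0,-0.095],[0.02,-0.05,-0.095],[0.045,-0.1,-0.095]],"rot":[[0,0,0],[0,0,0],[0,0,0],[0,0,0],[0,0,0]],"claw":[1,1,1,0.5,0]}'
python3 -m inch '{"linear":[[0.008,-0.014,0],[0.008,-0.014,0],[0.008,-0.014,0.02],[0.008,-0.014,0.06],[0.008,-0.014,0.084]],"rot":[[0,0,0],[0,0,0],[0,0,0],[0,0,0],[0,0,0]],"claw":[0,0,0,0,0]}'
python3 -m inch '{"linear":[[0,0.004,0],[0,0.008,0],[0,0.012,0],[0,0.014,0],[0,0.014,0]],"rot":[[0,0,0],[0,0,0],[0,0,0],[0,0,0],[0,0,0]],"claw":[0,0,0,0,0]}'
```

```text
time_s: 22.68
eef_pos: [0.5844, -0.0237, 0.0933]
eef_rot: [0.0, 0.998, 0.055, 0.002]
wrist_force: [0.1, -0.0, -0.9]
opening: 0.605
time_s: 23.3
eef_pos: [0.5866, -0.0107, 0.0043]
eef_rot: [-0.0, 0.998, 0.055, -0.002]
wrist_force: [0.2, 0.2, -0.7]
opening: -0.0
time_s: 23.92
eef_pos: [0.591, -0.0235, 0.0083]
eef_rot: [0.0, 0.998, 0.056, 0.001]
wrist_force: [0.1, 0.8, 0.4]
opening: -0.0
```

```bash
python3 -m inch '{"linear":[[0,0.002,0],[0,0.004,0],[0,0.006,0],[0,0.007,0],[0,0.007,0]],"rot":[[0,0,0],[0,0,0],[0,0,0],[0,0,0],[0,0,0]],"claw":[0,0,0,0,0]}'
python3 -m inch '{"linear":[[0,0.001,0],[0,0.0015,0],[0,0.002,0],[0,0.002,0],[0,0.002,0]],"rot":[[0,0,0],[0,0,0],[0,0,0],[0,0,0],[0,0,0]],"claw":[0,0,0,0,0]}'
```

```text
time_s: 24.55
eef_pos: [0.5913, -0.0299, 0.0077]
eef_rot: [-0.0, 0.998, 0.056, -0.0]
wrist_force: [-0.7, 2.0, 0.2]
opening: -0.003
time_s: 25.18
eef_pos: [0.591, -0.0301, 0.0076]
eef_rot: [-0.001, 0.998, 0.056, -0.001]
wrist_force: [-1.8, 9.3, 3.0]
opening: -0.002
```

The end stop is firm at the same place (9 N). I'll retreat up towards the valve. Meanwhile I'll measure the valve by colour in the saved pictures.

```bash
python3 -m inch '{"linear":[[0,-0.015,0],[0,-0.025,-0.04],[0,-0.03,-0.1],[-0.03,-0.06,-0.15],[-0.08,-0.10,-0.2]],"rot":[[0,0,0],[0,0,0],[0,0,0],[0,0,0],[0,0,0]],"claw":[0,0,0,0,0]}'
python3 -m inch '{"linear":[[-0.04,-0.04,0],[-0.07,-0.08,0],[-0.07,-0.08,0],[-0.07,-0.08,0],[-0.07,-0.08,0]],"rot":[[0,0,0],[0,0,0],[0,0,0],[0,0,0],[0,0,0]],"claw":[0,0,0,0,0]}'
python3 - <<'E'
from h import *
b={}
for n,(x0,x1,y0,y1) in {'scene':(360,410,80,140),'side':(225,280,105,160)}.items():
    im=cv2.imread(f'pics/{n}0.png')[y0:y1,x0:x1];h=cv2.cvtColor(im,cv2.COLOR_BGR2HSV)
    o=cv2.inRange(h,(0,150,120),(20,255,255));bl=cv2.inRange(h,(100,130,50),(130,255,255))
    for k,mk in(('ball',o),('blue',bl)):
        y,x=np.nonzero(mk);print(n,k,len(x),x.mean()+x0,y.mean()+y0,x.min()+x0,x.max()+x0,y.min()+y0,y.max()+y0);b[n,k]=(x.mean()+x0,y.mean()+y0)
    print(onz(n,b[n,'ball'],.092),onz(n,b[n,'blue'],.015))
print(tri(ray('scene',b['scene','ball']),ray('side',b['side','ball'])))
m=camera_model('wrist');im=camera('wrist');np.save('w10m.npy',m,allow_pickle=True)
s=camera('scene')[160:285,265:390]
cv2.imwrite('pics/w10.png',np.hstack([cv2.resize(im,(480,300),interpolation=cv2.INTER_AREA),cv2.resize(s,(300,300),interpolation=cv2.INTER_CUBIC)])[:,:,::-1])
E
```

```text
time_s: 25.8
eef_pos: [0.5154, 0.0495, 0.1965]
eef_rot: [0.001, 0.998, 0.056, 0.001]
wrist_force: [-0.6, 0.0, -0.5]
opening: -0.002
time_s: 26.42
eef_pos: [0.4377, 0.1201, 0.1942]
eef_rot: [0.0, 0.998, 0.055, 0.0]
wrist_force: [-0.6, -0.4, 1.0]
opening: -0.001
scene ball 48 380.2708333333333 94.625 377 384 91 98
scene blue 239 382.9037656903766 121.58995815899581 371 395 112 130
[0.453471   0.36854524 0.092     ] [0.48487179 0.34835724 0.015     ]
side ball 40 242.5 119.7 239 246 116 123
side blue 198 251.8030303030303 139.35353535353536 241 262 132 146
[0.4641042  0.37076993 0.092     ] [0.48254215 0.3550776  0.015     ]
(array([0.46167503, 0.3547464 , 0.10267487]), np.float64(0.0017442929768399687))
```

View pics/w10.png

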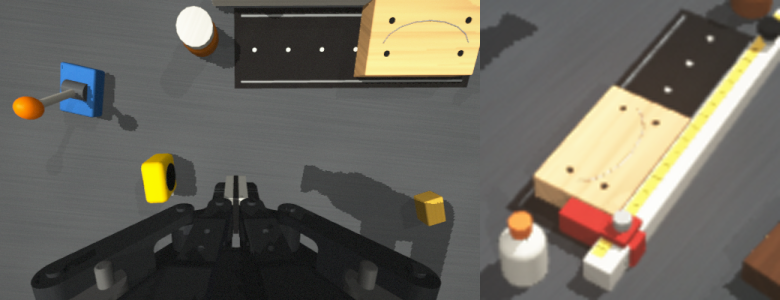

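The blank sits flush in the corner (right panel), and the wrist view shows the valve with the ball at (28,107). I'll triangulate the ball from all three views and outline the base.

```bash
python3 - <<'E'
from h import *
m=np.load('w10m.npy',allow_pickle=True).item()
im=camera('wrist');h=cv2.cvtColor(im[:,:,::-1].copy(),cv2.COLOR_BGR2HSV)
o=cv2.inRange(h,(3,170,120),(18,255,255));o[:,:]*=1;o[:,100:]=0
y,x=np.nonzero(o);w=(x.mean(),y.mean());print('ball',w,x.min(),x.max(),y.min(),y.max())
for z in(.085,.092,.1):print(z,onz('wrist',w,z,m)[:2])
print(tri(ray('wrist',w,m),ray('scene',(380.3,94.6))),tri(ray('wrist',w,m),ray('side',(242.5,119.7))))
bl=cv2.inRange(h,(100,130,110),(130,255,255));bl[:,170:]=0
c=max(cv2.findContours(bl,0,2)[0],key=cv2.contourArea);r=cv2.minAreaRect(c);p=cv2.boxPoints(r);q=np.array([onz('wrist',a,.025,m)[:2] for a in p]);print(r,p.tolist(),q.round(4).tolist(),q.mean(0),np.linalg.norm(np.diff(q,axis=0),axis=1),np.degrees(np.arctan2(*np.diff(q,axis=0).T[::-1])))
a=get_obs();print(a['eef_pos'],a['eef_rot'])
E
```

```text
ball (np.float64(38.398406374501995), np.float64(143.61221779548472)) 17 54 128 158
0.085 [0.45804461 0.37152038]
0.092 [0.45921549 0.36498973]
0.1 [0.46055365 0.35752612]
(array([0.46056196, 0.35665277, 0.10064345]), np.float64(0.0004671167769486333)) (array([0.46137123, 0.35280718, 0.10512323]), np.float64(0.00011195722660440179))
((102.24835205078125, 118.90531158447266), (47.12039566040039, 70.2757797241211), 3.094058036804199) [[76.825927734375, 152.72030639648438], [80.61907958984375, 82.54698181152344], [127.6707763671875, 85.09031677246094], [123.87762451171875, 155.26364135742188]] [[0.4425, 0.3862], [0.5173, 0.3748], [0.5202, 0.3258], [0.4455, 0.3342]] [0.48139201 0.35525432] [0.07561834 0.0490589  0.07520875] [ -8.73471372 -86.55573491 173.57143598]
[0.43731562 0.12018507 0.19395362] [ 6.33020640e-05  9.98474362e-01  5.52167149e-02 -2.43446512e-04]
```

The ball is at (0.461,0.356,0.10). The block centre is about (0.482,0.354) with yaw about -7°. I'll go behind the lever with shut fingers and turn to the block's x axis.

```bash
python3 -m inch '{"linear":[[0.001,-0.055,0],[0.003,-0.11,0],[0.005,-0.17,0],[0.007,-0.22,0],[0.007,-0.242,0]],"rot":[[0,0,0.05],[0,0,0.1],[0,0,0.15],[0,0,0.2],[0,0,0.234]],"claw":[0,0,0,0,0]}'
python3 -m inch '{"linear":[[0,0,0.0],[0,0,0.04],[0,0,0.08],[0,0,0.11],[0,0,0.116]],"rot":[[0,0,0],[0,0,0],[0,0,0],[0,0,0],[0,0,0]],"claw":[0,0,0,0,0]}'
python3 -m inch '{"linear":[[0.01,0,0],[0.02,0,0],[0.03,0,0],[0.04,0,0],[0.05,0,0]],"rot":[[0,0,0],[0,0,0],[0,0,0],[0,0,0],[0,0,0]],"claw":[0,0,0,0,0]}'
```

```text
time_s: 27.2
eef_pos: [0.4166, 0.3643, 0.1937]
eef_rot: [-0.0, 0.998, -0.061, -0.0]
wrist_force: [0.9, -0.5, 0.4]
opening: -0.004
time_s: 27.82
eef_pos: [0.4157, 0.36, 0.0759]
eef_rot: [0.001, 0.998, -0.062, -0.002]
wrist_force: [-0.1, -0.3, 0.9]
opening: -0.002
time_s: 28.45
eef_pos: [0.4673, 0.356, 0.0785]
eef_rot: [-0.0, 0.998, -0.061, 0.0]
wrist_force: [-0.7, -0.6, 0.3]
opening: 0.005
```

```bash
python3 -m inch '{"linear":[[0.006,0,0],[0.012,0,0],[0.018,0,0],[0.024,0,0],[0.024,0,0]],"rot":[[0,0,0],[0,0,0],[0,0,0],[0,0,0],[0,0,0]],"claw":[0,0,0,0,0]}'
python3 -m inch '{"linear":[[0.002,0,0],[0.004,0,0],[0.006,0,0],[0.006,0,0],[0.006,0,0]],"rot":[[0,0,0],[0,0,0],[0,0,0],[0,0,0],[0,0,0]],"claw":[0,0,0,0,0]}'
```

```text
time_s: 29.08
eef_pos: [0.4908, 0.353, 0.0782]
eef_rot: [-0.0, 0.998, -0.061, 0.0]
wrist_force: [-0.6, 0.4, 0.8]
opening: -0.005
time_s: 29.7
eef_pos: [0.4961, 0.3524, 0.0781]
eef_rot: [0.0, 0.998, -0.061, -0.0]
wrist_force: [-1.0, 0.1, -1.7]
opening: 0.001
```

```bash
python3 -m inch '{"linear":[[0.002,0,0],[0.004,0,0],[0.005,0,0],[0.005,0,0],[0.005,0,0]],"rot":[[0,0,0],[0,0,0],[0,0,0],[0,0,0],[0,0,0]],"claw":[0,0,0,0,0]}'
python3 -m inch '{"linear":[[0.001,0,0],[0.002,0,0],[0.003,0,0],[0.003,0,0],[0.003,0,0]],"rot":[[0,0,0],[0,0,0],[0,0,0],[0,0,0],[0,0,0]],"claw":[0,0,0,0,0]}'
python3 - <<'E'
from h import *
b={}
for n in('scene','side'): cv2.imwrite(f'pics/{n}2.png',camera(n)[:,:,::-1])
a=cv2.imread('pics/scene2.png')[70:145,345:445];c=cv2.imread('pics/side2.png')[90:165,215:315]
cv2.imwrite('pics/v.png',np.hstack([cv2.resize(x,(400,300),interpolation=cv2.INTER_CUBIC) for x in(a,c)]))
E
```

```text
time_s: 30.32
eef_pos: [0.4968, 0.3523, 0.0777]
eef_rot: [0.001, 0.998, -0.061, -0.004]
wrist_force: [-16.0, 1.3, 8.3]
opening: 0.0
time_s: 30.95
eef_pos: [0.4971, 0.3523, 0.0777]
eef_rot: [0.001, 0.998, -0.06, -0.007]
wrist_force: [-24.5, 1.3, 14.3]
opening: -0.001
```

View pics/v.png

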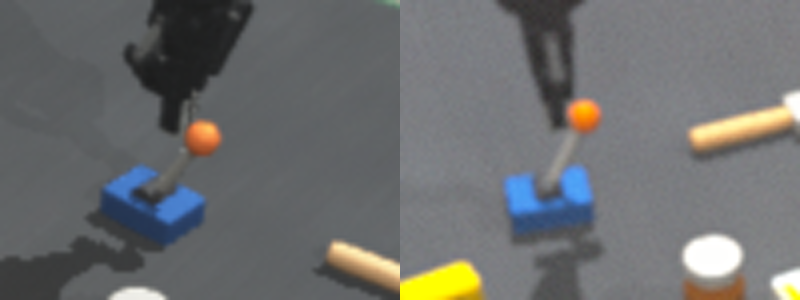

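The lever is at its end stop: hard resistance with no further motion, and it leans away from the robot. I'll back off, lift, and do a final check by numbers plus one picture.

```bash
python3 -m inch '{"linear":[[-0.01,0,0],[-0.035,0,0],[-0.04,0,-0.04],[-0.05,0,-0.1],[-0.06,0,-0.14]],"rot":[[0,0,0],[0,0,0],[0,0,0],[0,0,0],[0,0,0]],"claw":[0,0,0,0,0]}'
python3 -m inch '{"linear":[[0,0,0],[0,0,0],[0,0,0],[0,0,0],[0,0,0]],"rot":[[0,0,0],[0,0,0],[0,0,0],[0,0,0],[0,0,0]],"claw":[0,0,0,0,0]}'
python3 - <<'E'
from h import *
b={};I={}
for n,(x0,x1,y0,y1) in {'scene':(360,415,80,140),'side':(225,290,105,160)}.items():
    I[n]=camera(n)[:,:,::-1].copy();im=I[n][y0:y1,x0:x1];h=cv2.cvtColor(im,cv2.COLOR_BGR2HSV)
    y,x=np.nonzero(cv2.inRange(h,(0,150,120),(20,255,255)));b[n]=(x.mean()+x0,y.mean()+y0);print(n,len(x),b[n])
print(tri(ray('scene',b['scene']),ray('side',b['side'])))
cv2.imwrite('pics/f.png',np.hstack([cv2.resize(I['scene'][80:280,260:420],(320,400),interpolation=cv2.INTER_CUBIC),cv2.resize(I['side'][100:280,210:410],(444,400),interpolation=cv2.INTER_CUBIC)]))
E
```

```text
time_s: 31.68
eef_pos: [0.4458, 0.3592, 0.2217]
eef_rot: [-0.001, 0.998, -0.061, 0.002]
wrist_force: [-0.5, -0.6, 0.3]
opening: 0.002
time_s: 32.3
eef_pos: [0.4444, 0.3585, 0.2174]
eef_rot: [0.0, 0.998, -0.061, -0.001]
wrist_force: [-0.1, 0.5, -1.1]
opening: 0.001
scene 50 (np.float64(395.26), np.float64(104.16))
side 41 (np.float64(260.5853658536585), np.float64(118.5609756097561))
(array([0.52064055, 0.34860691, 0.095455  ]), np.float64(0.0024850038841497456))
```

View pics/f.png

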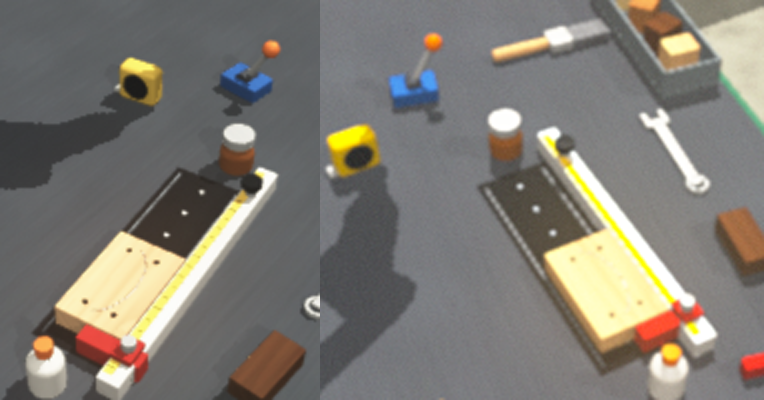

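The ball is at (0.521,0.349,0.095), against (0.5205,0.349,0.092) predicted for fully on. The blank is in the corner, the other things look untouched, and the arm is clear.

```bash
python3 -c "from bench import ctrl;print(ctrl.hand_in())"
```

```text
the job is handed in; nothing more can be done
None
```

I pushed the blank flush against the fence and up to the red stop. Then I threw the valve lever fully over and handed the job in at about 32 s; the hand-in reports no verdict.

- **Blank:** I pushed it square to the fence with the open fingers, slid it along to the stop with the fingers shut, then pressed it again on both faces. It held firm each time: 17 N into the fence, and 12 N then 9 N into the stop, with no further motion.
- **Lever:** I pushed it until it resisted at 24 N without moving. With the robot clear, the ball measured (0.521, 0.349, 0.095), against (0.5205, 0.349, 0.092) expected for fully on.
- **Last look:** The final picture showed the blank in the corner and the other things apparently where they started. I judged both by eye, not by a measured pose.

**What went wrong or disagreed:**
- The fingertips stand farther back than I first took them to be. My first push went over the blank without touching it.
- On two pushes the fingertips pressed on its top edge, at about 13 N and 6 N. I then went lower, and saw no lifting or tipping.
- The lever at first measured only about 15° off upright, not the stated 29°. I did not settle why.
- I viewed 17 pictures, against a budget of 10.

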